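Sort the bench after a tea tasting

ROBOT

A 6-joint arm with a two-finger parallel gripper is mounted at the origin on the work surface. World frame = base frame: x ahead of the robot, y to its left, z up, the work surface at z = 0. Lengths are in m, angles in rad, forces in N, time in s.
With the tool pointing down it reaches from about 0.275 to 0.875 m from the base axis. Payload 12.5 kg.
Tool frame: the origin (TCP) lies on the centre line of the jaws, within the pads' length; the fingertips stand r.finger_overhang ahead of it and the grasp point (between the pads) lies 3 mm ahead of it (r.finger_overhang is the distance from the TCP to the fingertips, in m); z points along the fingers, y is the direction in which the jaws open and shut (so a half turn about z gives the same grasp; the last joint's range is limited). The gripper opens to 85 mm and grips with 20 to 120 N. Pads are 22 mm wide; open, the fingers measure 114 mm over their backs; the gripper's body (76 mm by 85 mm) begins 54 mm behind the grasp point. The pads swing forward as they close: fully open they stand 13 mm farther back than shut.
Start: joints at [1.068, 0.351, 1.652, -0, 1.139, -0.085], TCP at [0.223, 0.503, 0.253] pointing down, gripper open.
Joint ranges: [-2.75, 2.75], [-0.79, 2.1], [0.01, 2.65], [-1.57, 4.71], [0.07, 3.14], [-2.87, 2.87]. Speed limits (rad/s): [2.22, 2.22, 2.79, 3.14, 3.14, 3.14].

INTERFACE

Orientations are given as a unit quaternion [x, y, z, w].
In Python, from cell import r, optics gives the robot as it stands. The module is installed in compiled form; this text tells all that it offers. Calls block until the motion is done:
- r.move_to(position, orientation): joint-space move of the TCP to a pose.
- r.move_linear(position, rot=None, vel=0.15): straight line of the TCP; rot=None keeps the orientation; vel is the mean speed in m/s.
- r.set_joints(angles): joint-space move.
- r.set_gripper(opening, squeeze=None): opening from 0.0 (shut) to 1.0 (fully open); squeeze is the grip in N (None keeps the last); returns when the fingers have stopped.
- r.sleep(seconds).
- r.inverse_kinematics(position, orientation): joint angles nearest the present ones, or None.
- optics.get_image(name): name is "side" or "top" or "wrist"; returns a dict with "pixels" (400x640x3 uint8, red, green, blue), "depth" (400x640 float32, m along the optical axis (not along the pixel's ray), 0 where there is no reading), "fx", "fy", "cx", "cy" (pixels), "D" ([k1, k2, p1, p2, k3] as OpenCV has them; the pictures are not rectified), "camera_from_world" (4x4, takes a point from world to camera coordinates); the wrist camera has in their place "mount" (4x4, takes a point from camera to tool coordinates, whose origin is the TCP and whose axes are the flange's). Camera axes: x right, y down, z forward; pixel columns grow to the right and rows downward; lengths in m; the calibration is good to about 2 mm. A picture is of the moment at which its call begins: read the wrist's pose just before it.
A pose or a line that the arm cannot do raises r.PlanningError and nothing moves.
- r.hand_in(): hands the job in, once; it reports no verdict.
Readings, each from a call of its own:
- r.current_t(): time.
- r.current_q(): joint angles.
- r.current_qvel(): joint speeds.
- r.current_effort(): joint torques, N m.
- r.current_tool_pos(): TCP position.
- r.current_ee_rot(): TCP orientation.
- r.current_contact_force(): force on the tool from outside, world axes, zero at the start.
- r.current_torque(): the same for the moment, N m.
- r.current_opening(): opening from 0.0 (shut) to 1.0 (fully open).
Only numpy, scipy, OpenCV 4.12 (cv2) and the standard library are available. Lean on these libraries where they do the work, as an engineer would, in place of code of your own. Each camera call takes 0.05 s, during which the arm holds its last target.

TASK

The tasting is over: sort what lies mixed on the bench. Put the wooden scoops in the cream tray, lay the porcelain lids knob up and flat, side by side, in the blue tray, and stand each sample tin upright and fully down on the floor of an empty pocket of the brown rack; some pockets already hold a low dark tin that is hard to see, so feel for the empty ones. Leave the cups, bowls, timer and tumbler where they are.

Things in the scene. Friction and masses are not known exactly. Their poses are not given: they have to be found in the camera images.
- rack: Dark brown wooden rack, fixed, 228 (x) x 152 (y) x 46 mm high. Origin: centre of its underside. 6 square pockets, 3 along its x by 2 along its y, each 52 mm wide, 76 mm apart, floor 6 mm and rim 46 mm above the table, walls 24 mm between pockets. Three pockets, others each time, hold a low dark brown tin (44 mm across, 24 mm high, its top 16 mm below the rim), not listed.
- pocket0 (a point): Centre of the floor of a rack pocket (6 mm above the table); axes as the rack's. Whether the pocket is empty or holds a low tin is not told.
- pocket1 (a point): Centre of the floor of a rack pocket (6 mm above the table); axes as the rack's. Whether the pocket is empty or holds a low tin is not told.
- pocket2 (a point): Centre of the floor of a rack pocket (6 mm above the table); axes as the rack's. Whether the pocket is empty or holds a low tin is not told.
- pocket3 (a point): Centre of the floor of a rack pocket (6 mm above the table); axes as the rack's. Whether the pocket is empty or holds a low tin is not told.
- pocket4 (a point): Centre of the floor of a rack pocket (6 mm above the table); axes as the rack's. Whether the pocket is empty or holds a low tin is not told.
- pocket5 (a point): Centre of the floor of a rack pocket (6 mm above the table); axes as the rack's. Whether the pocket is empty or holds a low tin is not told.
- scoop_tray: Cream-coloured open tray, fixed, 150 (x) x 170 (y) x 30 mm high, walls and floor 5 mm thick. Origin: centre of its underside. It is for the scoops.
- lid_tray: Blue open tray, fixed, 150 (x) x 170 (y) x 30 mm high, walls and floor 5 mm thick. Origin: centre of its underside. It is for the lids.
- tin0_c (a point): Sample tin standing upright (may be absent): steel cylinder with green cap, 40 mm across, 80 mm high, about 90 g. The point is its centre, 40 mm above its base; z is its axis, towards the cap.
- tin1_c (a point): Sample tin standing upright (may be absent): steel cylinder with green cap, 40 mm across, 80 mm high, about 90 g. The point is its centre, 40 mm above its base; z is its axis, towards the cap.
- tin2_c (a point): Sample tin standing upright (may be absent): steel cylinder with green cap, 40 mm across, 80 mm high, about 90 g. The point is its centre, 40 mm above its base; z is its axis, towards the cap.
- lid0_c (a point): White porcelain cup lid lying knob up (may be absent): disc 62 mm across and 8 mm thick, with a knob on its middle 20 mm across that reaches from 8 to 26 mm above the underside (grip it by the knob); about 60 g. The point is on its axis, 13 mm above the underside; z points towards the knob.
- lid1_c (a point): White porcelain cup lid lying knob up (may be absent): disc 62 mm across and 8 mm thick, with a knob on its middle 20 mm across that reaches from 8 to 26 mm above the underside (grip it by the knob); about 60 g. The point is on its axis, 13 mm above the underside; z points towards the knob.
- lid2_c (a point): White porcelain cup lid lying knob up (may be absent): disc 62 mm across and 8 mm thick, with a knob on its middle 20 mm across that reaches from 8 to 26 mm above the underside (grip it by the knob); about 60 g. The point is on its axis, 13 mm above the underside; z points towards the knob.
- scoop0_c (a point): Pale wooden tea scoop, 110 mm long, 30 g: handle 72 mm long, 14 wide, 14 high, then an open scoop 42 mm long, 32 wide, 15 high. The point is half-way up the handle (7 mm above the underside), a good place to grip; x runs along the handle towards the scoop: handle from 47 mm behind to 25 mm ahead of the point, scoop from 21 to 63 mm ahead.
- scoop1_c (a point): Pale wooden tea scoop, 110 mm long, 30 g: handle 72 mm long, 14 wide, 14 high, then an open scoop 42 mm long, 32 wide, 15 high. The point is half-way up the handle (7 mm above the underside), a good place to grip; x runs along the handle towards the scoop: handle from 47 mm behind to 25 mm ahead of the point, scoop from 21 to 63 mm ahead.
- tea_cup: White tea cup, mouth up, 62 mm across, 52 mm high; it stands among the things to be sorted. Stays where it is. Origin: centre of its underside.
- bowl_a: White tasting bowl, 104 mm across, 55 mm high. Stays where it is. Origin: centre of its underside.
- bowl_b: White tasting bowl, 104 mm across, 55 mm high. Stays where it is. Origin: centre of its underside.
- covered_cup: White cup with its own lid on (one piece), 78 mm across, 85 mm high. Stays where it is. Origin: centre of its underside.
- timer: White kitchen timer, 50 x 75 x 22 mm. Stays where it is. Origin: centre of its underside.
- tumbler: Grey tumbler, 76 mm across, 105 mm high. Stays where it is. Origin: centre of its underside.
Not all that is in view belongs to the job. What is shaped like the part that bears tin1_c but orange is not meant.

How it is judged:
At the end, for the whole second after the job is handed in: Tins: upright (0.15 rad) in a pocket, base within about 8 mm of its floor. Lids: knob up (0.25 rad) on the blue tray's floor, none on another. Scoops: in the cream tray, grip point inside the walls and under 32 mm above its underside. All present items released and at rest (x of tin0_c in the frame of rack between -0.112 and 0.112 m and y of tin0_c in the frame of rack between -0.074 and 0.074 m and z of tin0_c in the frame of rack between 0.038 and 0.054 m and angle between each of tin0_c, tin1_c, tin2_c's own z axis and vertical below 0.15 rad and linear speed of each of tin0, tin1, tin2, lid0, lid1, lid2, scoop0, scoop1 below 0.02 m/s and x of tin1_c in the frame of rack between -0.112 and 0.112 m and y of tin1_c in the frame of rack between -0.074 and 0.074 m and z of tin1_c in the frame of rack between 0.038 and 0.054 m and x of tin2_c in the frame of rack between -0.112 and 0.112 m and y of tin2_c in the frame of rack between -0.074 and 0.074 m and z of tin2_c in the frame of rack between 0.038 and 0.054 m and x of lid0_c in the frame of lid_tray between -0.062 and 0.062 m and y of lid0_c in the frame of lid_tray between -0.072 and 0.072 m and z of lid0_c in the frame of lid_tray between 0.01 and 0.026 m and angle between each of lid0_c, lid1_c, lid2_c's own z axis and vertical below 0.25 rad and x of lid1_c in the frame of lid_tray between -0.062 and 0.062 m and y of lid1_c in the frame of lid_tray between -0.072 and 0.072 m and z of lid1_c in the frame of lid_tray between 0.01 and 0.026 m and x of lid2_c in the frame of lid_tray between -0.062 and 0.062 m and y of lid2_c in the frame of lid_tray between -0.072 and 0.072 m and z of lid2_c in the frame of lid_tray between 0.01 and 0.026 m and x of scoop0_c in the frame of scoop_tray between -0.07 and 0.07 m and y of scoop0_c in the frame of scoop_tray between -0.08 and 0.08 m and z of scoop0_c in the frame of scoop_tray between 0.004 and 0.032 m and x of scoop1_c in the frame of scoop_tray between -0.07 and 0.07 m and y of scoop1_c in the frame of scoop_tray between -0.08 and 0.08 m and z of scoop1_c in the frame of scoop_tray between 0.004 and 0.032 m); the robot touches nothing.
It fails at once if a cup, bowl, the timer or the tumbler is displaced by more than 50 mm (distance of any of tea_cup, bowl_a, bowl_b, covered_cup, timer, tumbler from where it was at the start of the episode above 0.05 m).
Of tin0, tin1, tin2 only 2 to 3 are there at a start; the rules pass over those that are not, and their reading is None.
Of lid0, lid1, lid2 only 2 to 3 are there at a start; the rules pass over those that are not, and their reading is None.
At some moment in a run one of lid0, lid1, lid2, scoop0, scoop1 may be knocked a few centimetres aside while the robot is not near it.
It also fails if it takes over 208 s, if anything falls off the work surface, if the arm or the gripper's body presses on something with over 40 N, if the wrist force passes 120 N, or if a joint passes its speed limit or range.

## Working session

There is one attempt and no reset: what is moved stays moved. The work goes in short steps, each a Python script; the robot and the scene stay as the last script left them, time stands still between calls to the robot, and variables do not carry over. Pictures are saved under pics/ and viewed, and the job is handed in when it is done.

```bash
mkdir -p pics; ls; cat > h.py <<'E'
from cell import r, optics
import numpy as np, cv2
def save(name, px): cv2.imwrite('pics/'+name, cv2.cvtColor(px, cv2.COLOR_RGB2BGR))
E
python3 - <<'E'
from h import *
print(r.current_t(), r.current_tool_pos(), r.current_ee_rot(), r.finger_overhang, r.current_opening())
for n in ('top','side','wrist'):
    im=optics.get_image(n); save(n+'0.png',im['pixels'])
    np.savez('pics/'+n+'0.npz',**{k:v for k,v in im.items()})
    print(n,im['fx'],im['fy'],im['cx'],im['cy'],im['D'],im.get('camera_from_world',im.get('mount')), (im['depth']>0).mean())
print(r.current_t())
E
```

```text
pics
0.0 [0.22298362 0.50242253 0.25273262] [ 2.07371292e-01  9.78262121e-01 -5.78366303e-04 -1.87223080e-04] 0.022 1.0029336422335722
top 469.6083944191435 469.6083944191435 324.62727744416793 200.21463439659945 [0.00978812 0.         0.         0.         0.        ] [[ 0.01404354 -0.99986314  0.00874567  0.01404422]
 [-0.98368037 -0.01538426 -0.17926586  0.57583019]
 [ 0.17937587 -0.00608542 -0.98376179  1.04912754]
 [ 0.          0.          0.          1.        ]] 0.99600390625
side 372.8346354954709 372.8346354954709 321.9983137283797 198.9063065090249 [-0.02867182  0.          0.          0.          0.        ] [[-0.9848852  -0.17261113  0.01437121  0.57506583]
 [-0.10821245  0.5484031  -0.82918279  0.10361271]
 [ 0.13524496 -0.81820501 -0.55879277  0.95029496]
 [ 0.          0.          0.          1.        ]] 0.9960234375
wrist 349.20286215366076 349.20286215366076 323.8741683201427 194.82493864773394 [-0.05577639  0.          0.          0.          0.        ] [[ 1.29544597e-03 -9.51553042e-01 -3.07481920e-01  7.86322979e-02]
 [ 9.99998676e-01  9.30016117e-04  1.33498773e-03 -7.05026448e-04]
 [-9.84348492e-04 -3.07483242e-01  9.51552987e-01 -1.20328073e-01]
 [ 0.00000000e+00  0.00000000e+00  0.00000000e+00  1.00000000e+00]] 0.99625
0.15
```

View pics/top0.png

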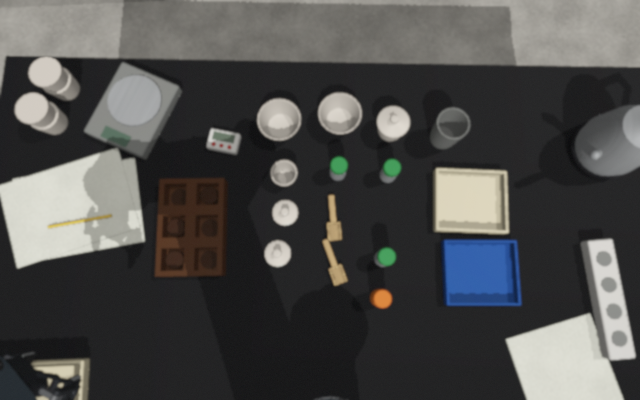

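View pics/side0.png

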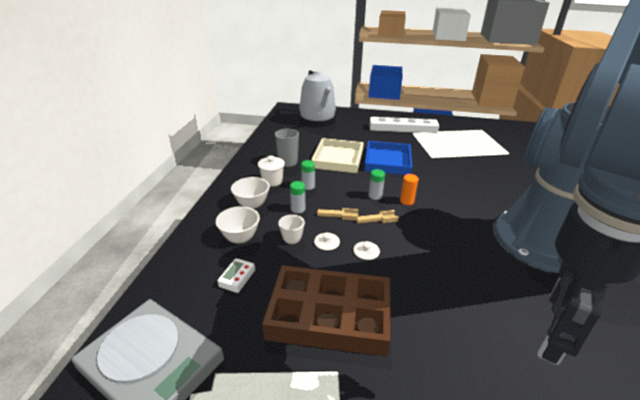

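View pics/wrist0.png

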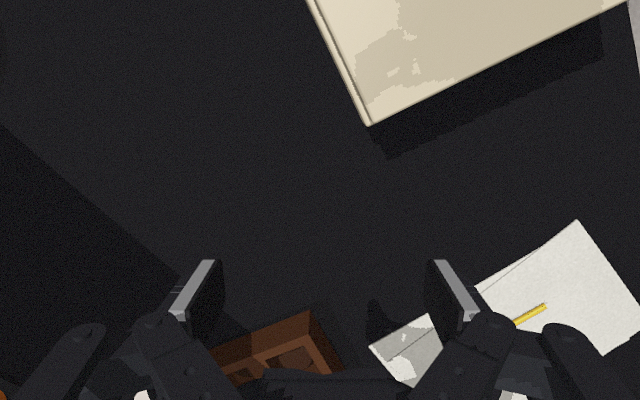

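Top view: rack at (190,227), cream tray (471,201), blue tray (482,272). Green caps are at (339,165), (392,168) and (387,257), with an orange decoy at (382,299). Lids at (285,212) and (277,253). Lookalikes for the lids are the tea cup (284,172) and the covered cup (393,122). Scoops at (334,218) and (335,262). The pale box at (60,380) is not a tray for the job. Next I measure these.

```bash
cat >> h.py <<'E'
def ray(im,u,v,z,T=None):
    """pixel(s) -> world at height z"""
    K=np.array([[im['fx'],0,im['cx']],[0,im['fy'],im['cy']],[0,0,1]])
    n=cv2.undistortPoints(np.array([[u,v]],float).reshape(-1,1,2),K,np.array(im['D'])).reshape(-1,2)
    W=np.linalg.inv(im['camera_from_world']) if T is None else T
    d=np.c_[n,np.ones(len(n))]@W[:3,:3].T; o=W[:3,3]
    s=(z-o[2])/d[:,2]
    return (o+d*s[:,None])
def cloud(im,T=None):
    K=np.array([[im['fx'],0,im['cx']],[0,im['fy'],im['cy']],[0,0,1]])
    v,u=np.mgrid[0:400,0:640]
    n=cv2.undistortPoints(np.stack([u,v],-1).reshape(-1,1,2).astype(float),K,np.array(im['D'])).reshape(-1,2)
    W=np.linalg.inv(im['camera_from_world']) if T is None else T
    p=np.c_[n,np.ones(len(n))]*im['depth'].reshape(-1,1)
    return (p@W[:3,:3].T+W[:3,3]).reshape(400,640,3)
E
python3 - <<'E'
from h import *
im=dict(np.load('pics/top0.npz')); hsv=cv2.cvtColor(im['pixels'],cv2.COLOR_RGB2HSV); C=cloud(im)
print('table z',np.median(C[300:360,260:300,2]), np.std(C[300:360,260:300,2]))
def blobs(name,lo,hi,z,roi=(0,100,640,330),mina=60):
    m=cv2.inRange(hsv,lo,hi); M=np.zeros_like(m); x0,y0,x1,y1=roi; M[y0:y1,x0:x1]=m[y0:y1,x0:x1]
    n,l,s,c=cv2.connectedComponentsWithStats(M)
    for i in range(1,n):
        if s[i,4]>mina:
            P=C[l==i]; w=ray(im,*c[i],z)[0]
            cn=cv2.findContours((l==i).astype(np.uint8),0,2)[0]; cn=max(cn,key=len).reshape(-1,2).astype(float)
            W=np.array([ray(im,a,b,z)[0] for a,b in cn]); rc=cv2.minAreaRect((W[:,:2]*1000).astype(np.float32))
            print(name,c[i].round(1),s[i,4],'ctr',w.round(4),'medz',np.percentile(P[:,2],[10,50,90]).round(3),'rect',np.round(rc[0],1),np.round(rc[1],1),round(rc[2],1))
blobs('green',(45,90,40),(80,255,255),0.08,roi=(250,140,420,330))
blobs('orange',(5,150,120),(18,255,255),0.08,roi=(250,250,420,330))
blobs('lid',(0,0,110),(180,50,255),0.008,roi=(255,195,310,280))
blobs('scoop',(10,60,80),(30,200,255),0.01,roi=(310,185,360,300))
blobs('cream',(15,15,140),(35,110,255),0.03,roi=(420,150,530,237))
blobs('blue',(100,120,40),(125,255,255),0.03,roi=(420,230,530,320))
blobs('rack',(3,80,25),(20,255,255),0.046,roi=(140,165,240,290))
d=C[160:290,145:235,2]; v=np.clip(d*1000*4,0,255).astype(np.uint8)
save('zrack.png',cv2.resize(cv2.cvtColor(np.hstack([v]),cv2.COLOR_GRAY2RGB),None,fx=5,fy=4.6,interpolation=0))
px=cv2.convertScaleAbs(im['pixels'][160:290,145:235],alpha=2); save('crack.png',cv2.resize(px,None,fx=5,fy=4.6))
E
```

```text
table z 0.00018778772227479035 0.095208171039151
green [338.5 164.4] 287 ctr [ 0.6554 -0.0082  0.08  ] medz [0.001 0.079 0.083] rect [655.2  -8.2] [43.1 43.5] 46.4
green [391.8 166.8] 288 ctr [ 0.6514 -0.1317  0.08  ] medz [0.001 0.08  0.082] rect [ 651.1 -131.2] [42.9 44.2] 0.9
green [386.6 256. ] 305 ctr [ 0.4458 -0.1177  0.08  ] medz [0.002 0.079 0.082] rect [ 446.4 -118. ] [42.1 41.6] 45.1
orange [381.8 298.5] 310 ctr [ 0.3525 -0.1063  0.08  ] medz [0.026 0.079 0.082] rect [ 352.6 -106.6] [41.9 41. ] 64.4
lid [284.8 212.4] 559 ctr [0.5521 0.1186 0.008 ] medz [0.003 0.009 0.019] rect [551.9 118.1] [61.4 63.2] 0.9
lid [277.3 253.2] 586 ctr [0.4532 0.1336 0.008 ] medz [0.003 0.008 0.017] rect [452.7 134.2] [64.3 62.1] 1.6
scoop [333.6 243.7] 1045 ctr [ 0.4776 -0.0006  0.01  ] medz [0.    0.007 0.016] rect [489.3   3.3] [219.6  49.9] 7.0
cream [470.  200.5] 4363 ctr [ 0.5842 -0.3259  0.03  ] medz [0.002 0.006 0.029] rect [ 585.2 -328.8] [173.6 155. ] 88.4
blue [480.6 272.6] 5290 ctr [ 0.4138 -0.3435  0.03  ] medz [0.002 0.006 0.029] rect [ 415.  -343.3] [154.4 182.7] 0.9
rack [191.1 227.4] 6984 ctr [0.5076 0.332  0.046 ] medz [0.006 0.042 0.048] rect [510.8 331.9] [232.6 164. ] 1.8
```

View pics/zrack.png

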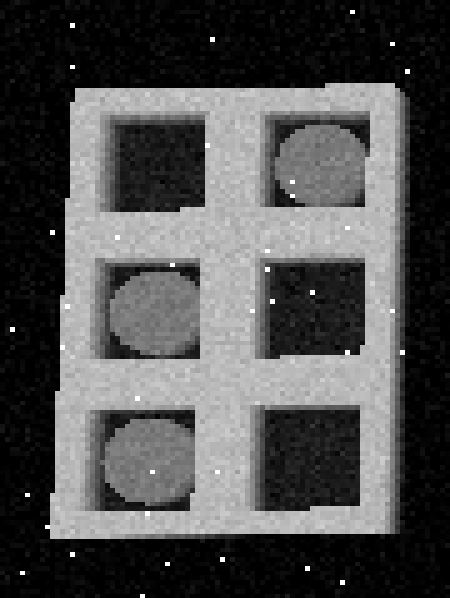

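View pics/crack.png

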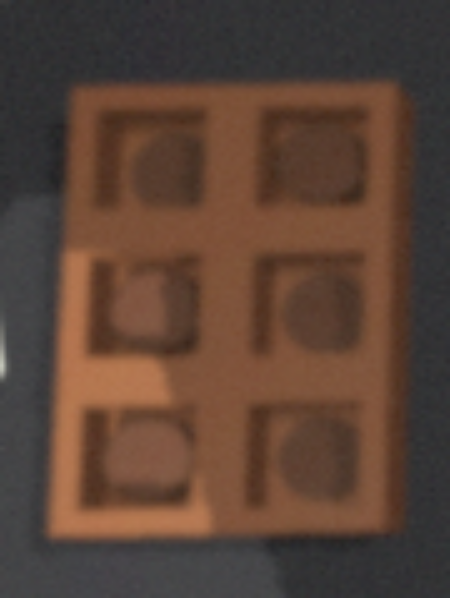

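```bash
python3 - <<'E'
from h import *
im=dict(np.load('pics/top0.npz')); C=cloud(im)
side=dict(np.load('pics/side0.npz')); Cs=cloud(side)
px=im['pixels'][180:310,300:410]; save('scoops.png',cv2.resize(px,None,fx=5,fy=4.5))
# rack rim points
for nm,c in(('top',C),('side',Cs)):
    m=(abs(c[...,2]-.046)<.006)&(c[...,0]>.36)&(c[...,0]<.66)&(c[...,1]>.24)&(c[...,1]<.43)
    P=c[m][:,:2]*1000
    rc=cv2.minAreaRect(P.astype(np.float32)); print(nm,m.sum(),rc,np.percentile(P,[1,99],axis=0))
# tray rims
for nm,c in(('top',C),('side',Cs)):
  for (x0,x1,y0,y1) in((.48,.69,-.45,-.22),(.31,.52,-.46,-.23)):
    m=(abs(c[...,2]-.029)<.005)&(c[...,0]>x0)&(c[...,0]<x1)&(c[...,1]>y0)&(c[...,1]<y1)
    P=c[m][:,:2]*1000; print(nm,m.sum(),np.percentile(P,[2,98],axis=0).round(), cv2.minAreaRect(P.astype(np.float32)))
E
```

```text
top 3590 ((511.1485595703125, 335.3226318359375), (229.04345703125, 153.3272705078125), 1.944751262664795) [[397.88896992 258.35312434]
 [622.97946959 411.44336998]]
side 4674 ((509.9590759277344, 335.2983703613281), (227.36251831054688, 156.06072998046875), 1.575447678565979) [[397.15273478 259.86983891]
 [621.68132805 413.8249161 ]]
top 821 [[ 484. -415.]
 [ 660. -243.]] ((571.4412841796875, -334.82025146484375), (186.9706573486328, 180.01736450195312), 89.99794006347656)
top 910 [[ 340. -431.]
 [ 516. -259.]] ((430.2540283203125, -337.67926025390625), (180.88198852539062, 189.96336364746094), 0.8899705410003662)
side 338 [[ 485. -418.]
 [ 658. -242.]] ((571.697265625, -335.14691162109375), (180.25918579101562, 192.25033569335938), 0.4035334289073944)
side 346 [[ 341. -432.]
 [ 517. -257.]] ((430.44976806640625, -339.920166015625), (180.1830596923828, 191.99578857421875), 0.8655107021331787)
```

Depth is clear: the pockets at image upper left, middle right and lower right are empty. The dark discs in those three are only floor marks. Next is the scoop geometry and a check of the pockets in the side view.

View pics/scoops.png

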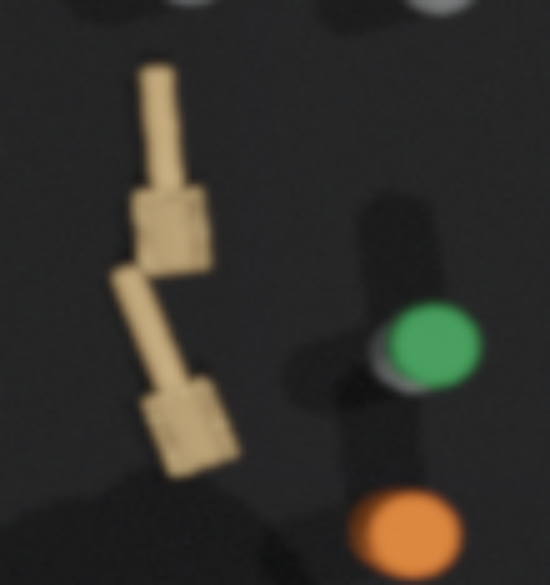

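```bash
cat >> h.py <<'E'
RC=np.array([.5105,.3353]); RA=np.deg2rad(1.8)
def pocket(i,j):
    c,s=np.cos(RA),np.sin(RA); a,b=.076*i,.038*j
    return RC+np.array([c*a-s*b,s*a+c*b])
def q_yaw(a): return np.array([np.cos(a/2),np.sin(a/2),0,0])
E
python3 - <<'E'
from h import *
for n in('top','side'):
    im=dict(np.load(f'pics/{n}0.npz')); C=cloud(im)
    for i in(-1,0,1):
        for j in(-1,1):
            p=pocket(i,j); m=(np.hypot(C[...,0]-p[0],C[...,1]-p[1])<.017)&(C[...,2]<.06)&(C[...,2]>-.02)
            print(n,i,j,p.round(3),m.sum(),np.median(C[m][:,2]).round(4) if m.any() else None)
im=dict(np.load('pics/top0.npz'));C=cloud(im); hsv=cv2.cvtColor(im['pixels'],cv2.COLOR_RGB2HSV)
m=cv2.inRange(hsv,(10,60,60),(30,255,255)); m[:, :310]=0;m[:,360:]=0;m[:185]=0;m[300:]=0
ys,xs=np.nonzero(m)
P=ray(im,xs[0],ys[0],.012)
P=np.array([ray(im,a,b,.012)[0] for a,b in zip(xs,ys)])[:,:2]*1000
for x in np.arange(400,600,6):
    s=P[abs(P[:,0]-x)<1.6]; 
    if len(s): print(int(x),s[:,1].min().round(),s[:,1].max().round())
E
```

```text
top -1 -1 [0.436 0.295] 161 0.0069
top -1 1 [0.433 0.371] 170 0.0303
top 0 -1 [0.512 0.297] 156 0.007
top 0 1 [0.509 0.373] 164 0.0305
top 1 -1 [0.588 0.3  ] 157 0.0304
top 1 1 [0.585 0.376] 144 0.0066
side -1 -1 [0.436 0.295] 31 0.0079
side -1 1 [0.433 0.371] 212 0.0308
side 0 -1 [0.512 0.297] 31 0.0081
side 0 1 [0.509 0.373] 206 0.0309
side 1 -1 [0.588 0.3  ] 141 0.0312
side 1 1 [0.585 0.376] 70 0.0073
400 -33.0 7.0
406 -31.0 10.0
412 -28.0 12.0
418 -26.0 12.0
424 -23.0 7.0
430 -21.0 10.0
436 -9.0 12.0
442 -7.0 15.0
448 -4.0 15.0
454 -2.0 17.0
460 1.0 20.0
466 3.0 22.0
472 6.0 25.0
478 6.0 27.0
484 -9.0 27.0
490 -21.0 23.0
496 -21.0 15.0
502 -21.0 16.0
508 -20.0 18.0
514 -20.0 18.0
520 -18.0 18.0
526 -18.0 18.0
532 -15.0 16.0
538 -8.0 11.0
544 -6.0 11.0
550 -6.0 11.0
556 -6.0 14.0
562 -6.0 14.0
568 -5.0 14.0
574 -3.0 14.0
580 -3.0 14.0
586 -3.0 17.0
592 -3.0 17.0
598 -0.0 14.0
```

```bash
cat >> h.py <<'E'
def tool_T():
    from scipy.spatial.transform import Rotation as R
    T=np.eye(4); T[:3,:3]=R.from_quat(r.current_ee_rot()).as_matrix(); T[:3,3]=r.current_tool_pos(); return T
def best_q(p,jaw):
    """tool down, jaws along angle jaw; choose the half turn nearest now"""
    best=None
    for a in(jaw+np.pi/2,jaw-np.pi/2):
        q=q_yaw(a); j=r.inverse_kinematics(list(p),list(q))
        if j is None: continue
        c=np.abs(np.array(j)-r.current_q()).max()+.3*abs(j[5])
        if best is None or c<best[0]: best=(c,q,j)
    return best[1]
def hover(xy,jaw,z=.22):
    p=[xy[0],xy[1],z]; q=best_q(p,jaw); r.move_to(p,list(q)); return q
def down(z,vel=.15):
    p=r.current_tool_pos(); r.move_linear([tgt[0],tgt[1],z] if 0 else [p[0],p[1],z],vel=vel)
def F(): return np.round(r.current_contact_force(),1)
def st(s=''): print(s,'t',round(r.current_t(),1),np.round(r.current_tool_pos(),4),'F',F(),'open',round(r.current_opening(),3),flush=True)
E
python3 - <<'E'
from h import *
hover((.6554,-.0082),np.pi/2,z=.20); st()
T=tool_T(); im=optics.get_image('wrist'); save('w1.png',im['pixels'])
print(r.current_q().round(2) if hasattr(r.current_q(),'round') else r.current_q())
W=T@im['mount']; hsv=cv2.cvtColor(im['pixels'],cv2.COLOR_RGB2HSV); m=cv2.inRange(hsv,(45,90,40),(80,255,255))
n,l,s,c=cv2.connectedComponentsWithStats(m)
for i in range(1,n):
    if s[i,4]>200: 
        b=s[i]; print(c[i],b,ray(im,*c[i],.08,W)[0].round(4))
C=cloud(im,W); mm=(m>0)&(abs(C[...,2]-.08)<.004); print(np.unique(l[mm]))
for i in np.unique(l[mm]):
    P=C[mm&(l==i)]; 
    if len(P)>100: print(cv2.minEnclosingCircle((P[:,:2]*1000).astype(np.float32)),P.mean(0))
E
```

```text
t 2.5 [ 0.6554 -0.0074  0.2001] F [-1.2  0.8  0.5] open 0.999
[-0.08  0.59  1.41  0.    1.14  1.49]
[326.6512945  195.11205502] [ 299  166   56   58 2472] [ 0.6563 -0.01    0.08  ]
[488.34234577 198.58187357] [ 458  171   62   57 2626] [ 0.654  -0.1289  0.08  ]
[1 2]
((653.910400390625, -9.709532737731934), 20.038236618041992) [ 0.65496543 -0.00973899  0.07949316]
((650.7718505859375, -133.5841064453125), 20.32777976989746) [ 0.65142511 -0.13248679  0.0793226 ]
```

View pics/w1.png

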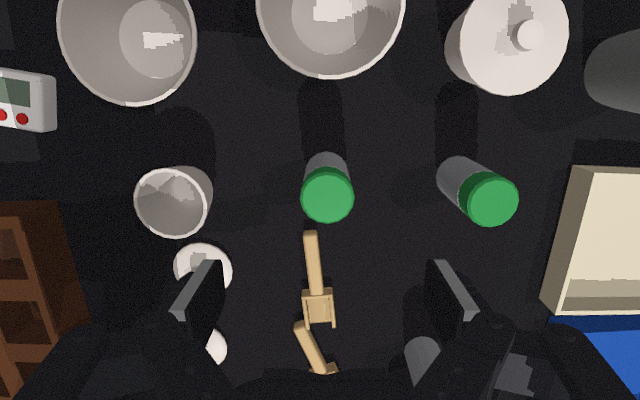

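Wrist view: the chosen tin is the upright green-capped one at (327,195) and the second is at (488,199). The pick goes ahead.

```bash
cat >> h.py <<'E'
GZ=.069
def pick_tin(xy):
    r.set_gripper(.9,30) if r.current_opening()<.85 else None
    q=hover(xy,np.pi/2,.20) if np.hypot(*(np.array(r.current_tool_pos()[:2])-xy))>.003 else None
    r.move_linear([xy[0],xy[1],GZ],vel=.2)
    r.set_gripper(0.3,30); st('gripped')
    r.move_linear([xy[0],xy[1],.21],vel=.25)
    st('lifted')
def place_tin(p):
    hover(p,np.pi/2+RA,.21)
    r.move_linear([p[0],p[1],GZ+.05],vel=.2)
    f0=np.array(r.current_contact_force()); st('above')
    z=GZ+.05
    while z>GZ+.0075:
        z=max(z-.006,GZ+.007)
        r.move_linear([p[0],p[1],z],vel=.06)
        df=np.array(r.current_contact_force())-f0
        if np.abs(df).max()>6: st('CONTACT'); return False
    st('down'); r.set_gripper(.62); r.sleep(.1); st('rel')
    r.move_linear([p[0],p[1],.21],vel=.25); return True
E
python3 - <<'E'
from h import *
pick_tin((.6545,-.0095))
print(place_tin(pocket(1,1))); st()
T=tool_T(); im=optics.get_image('wrist'); save('w2.png',im['pixels'])
im=optics.get_image('top'); save('t2.png',im['pixels']); st()
E
```

```text
gripped t 3.9 [ 0.6549 -0.0095  0.0698] F [-1.1  0.7  6.3] open 0.463
lifted t 4.6 [ 0.6537 -0.0095  0.2083] F [-0.2  1.5 -1.1] open 0.46
above t 6.7 [0.5861 0.3755 0.1201] F [ 0.2 -0.4 -1.1] open 0.462
down t 8.7 [0.5853 0.3757 0.076 ] F [ 0.7  0.6 -1.3] open 0.459
rel t 9.1 [0.5853 0.3757 0.0761] F [-0.1  0.5  0. ] open 0.624
True
 t 9.8 [0.5848 0.3754 0.2088] F [ 0.   0.4 -0.7] open 0.62
 t 9.8 [0.5845 0.3753 0.2077] F [ 0.6 -0.4  0.3] open 0.621
```

View pics/w2.png

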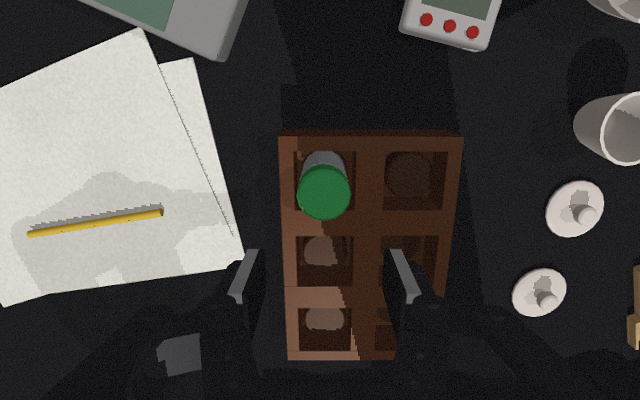

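View pics/t2.png

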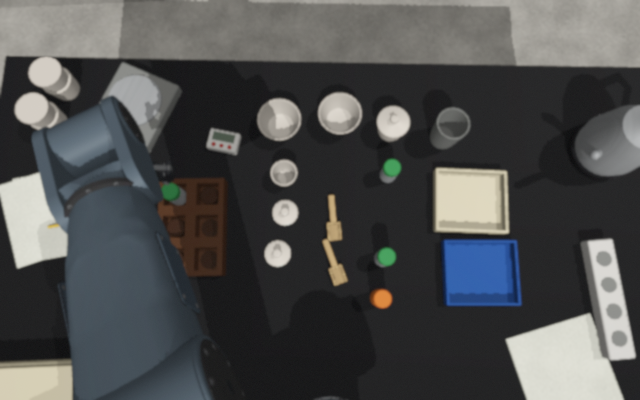

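Wrist view shows the first tin seated in the upper left pocket (cap at (324,190)); the top view shows everything else unmoved. On to the other two tins.

```bash
python3 - <<'E'
from h import *
pick_tin((.651,-.1325))
ok=place_tin(pocket(0,-1)); st(ok)
if ok:
    pick_tin((.4458,-.1177))
    ok=place_tin(pocket(-1,-1)); st(ok)
T=tool_T(); im=optics.get_image('wrist'); save('w3.png',im['pixels'])
im=optics.get_image('top'); save('t3.png',im['pixels']); np.savez('pics/top3.npz',**im)
im=optics.get_image('side'); save('s3.png',im['pixels']); C=cloud(im); g=cv2.inRange(cv2.cvtColor(im['pixels'],cv2.COLOR_RGB2HSV),(45,90,40),(80,255,255))
n,l,s,c=cv2.connectedComponentsWithStats(g)
for i in range(1,n):
    if s[i,4]>50: print(c[i],np.median(C[l==i],axis=0).round(3),np.percentile(C[l==i][:,2],[10,90]))
E
```

```text
gripped t 13.3 [ 0.6515 -0.1326  0.0701] F [-0.8 -0.1  6.7] open 0.462
lifted t 14.0 [ 0.6502 -0.1323  0.2083] F [-0.6 -0.  -1.5] open 0.462
above t 16.3 [0.5124 0.2972 0.1198] F [-1.   0.1  0.4] open 0.456
down t 18.3 [0.5118 0.2973 0.0762] F [-0.7 -0.3 -0. ] open 0.46
rel t 18.7 [0.5117 0.2973 0.076 ] F [-0.6 -0.2  0.4] open 0.621
True t 19.4 [0.5111 0.297  0.2087] F [-1.5 -0.3 -0.1] open 0.621
gripped t 22.5 [ 0.4463 -0.1179  0.0698] F [-0.8  0.2  6.1] open 0.458
lifted t 23.2 [ 0.4452 -0.1175  0.2091] F [-0.5 -0.4 -1.2] open 0.46
above t 25.3 [0.4364 0.2948 0.1198] F [ 0.1  0.5 -0.1] open 0.464
down t 27.3 [0.4358 0.2949 0.076 ] F [ 0.5  0.7 -1.4] open 0.46
rel t 27.7 [0.4358 0.2949 0.0761] F [-0.8  0.5 -0.8] open 0.618
True t 28.4 [0.4352 0.2946 0.2089] F [-0.6 -0.6 -0.2] open 0.622
[332.73076923 274.00769231] [0.511 0.306 0.086] [0.06824436 0.08829071]
[372.11302211 278.18181818] [0.434 0.303 0.086] [0.06854    0.08815031]
[286.41648107 299.51447661] [0.583 0.384 0.086] [0.07164399 0.08797957]
```

View pics/w3.png

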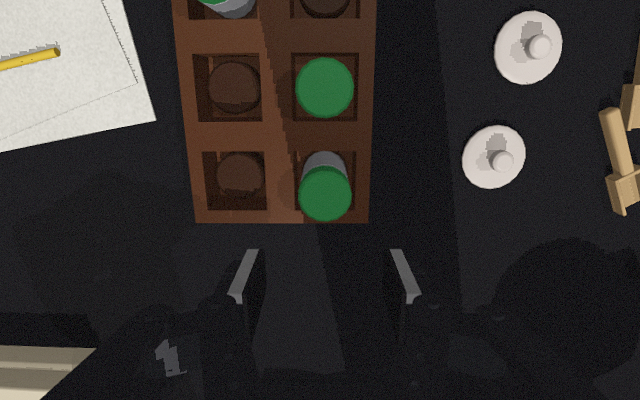

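View pics/t3.png

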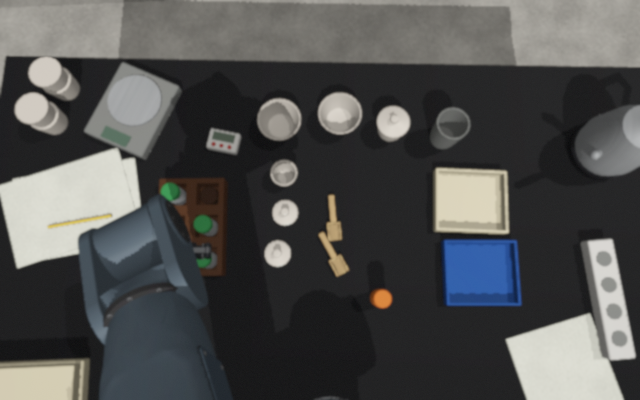

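View pics/s3.png

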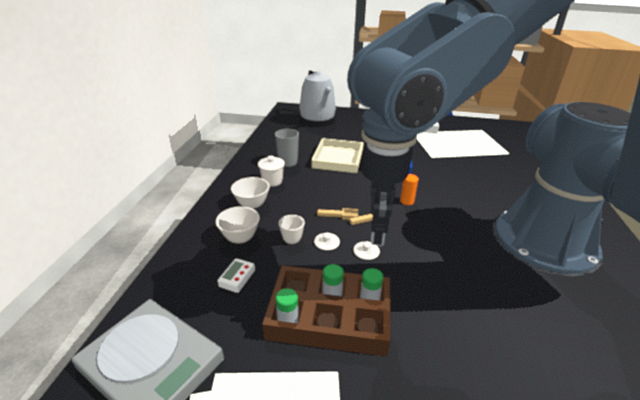

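All three tins are down: cap tops read 86 mm in the side view. Scoop1 has been knocked and now lies with its handle at (322,235) and its bowl at (343,266). Lids next, each refined with the wrist camera.

```bash
cat >> h.py <<'E'
def find_lid(xy,name):
    W=tool_T(); im=optics.get_image('wrist'); W=W@im['mount']; save(name,im['pixels']); C=cloud(im,W)
    d=np.hypot(C[...,0]-xy[0],C[...,1]-xy[1]); white=cv2.cvtColor(im['pixels'],cv2.COLOR_RGB2HSV); white=(white[...,2]>90)&(white[...,1]<60)
    D=C[white&(d<.06)&(C[...,2]>.004)&(C[...,2]<.012)]; Kn=C[white&(d<.06)&(C[...,2]>.0235)&(C[...,2]<.029)]
    cd=cv2.minEnclosingCircle((D[:,:2]*1000).astype(np.float32)); 
    print('lid disc',np.round(cd[0],1),round(cd[1],1),len(D),'knob',(Kn[:,:2].mean(0)*1000).round(1),len(Kn),'topz',np.median(Kn[:,2]))
    return Kn[:,:2].mean(0)
LT=np.array([.415,-.344]); ST=np.array([.585,-.329])
def pick_lid(xy,name):
    hover((xy[0]-.05,xy[1]),np.pi/2,.2); p=find_lid(xy,name); r.set_gripper(.55,30)
    r.move_to([p[0],p[1],.10],list(r.current_ee_rot()))
    r.move_linear([p[0],p[1],.034],vel=.1); r.set_gripper(0.05,30); st('grip')
    r.move_linear([p[0],p[1],.18],vel=.2); st('lift')
def place_lid(p):
    hover(p,0,.18); r.move_linear([p[0],p[1],.06],vel=.2)
    for z in(.045,.0405):
        r.move_linear([p[0],p[1],z],vel=.06)
    st('down'); r.set_gripper(.5); r.sleep(.1); r.move_linear([p[0],p[1],.18],vel=.25); st('rel')
E
python3 - <<'E'
from h import *
pick_lid((.552,.1186),'w4.png')
im=optics.get_image('side'); save('s4.png',im['pixels'])
E
```

```text
lid disc [550.8 117.7] 30.9 3345 knob [551.1 117.8] 397 topz 0.02532090902444012
grip t 31.3 [0.5515 0.1178 0.0347] F [-0.9 -0.1  6.3] open 0.217
lift t 32.2 [0.5505 0.1177 0.1789] F [-0.  -0.  -1.1] open 0.221
```

View pics/w4.png

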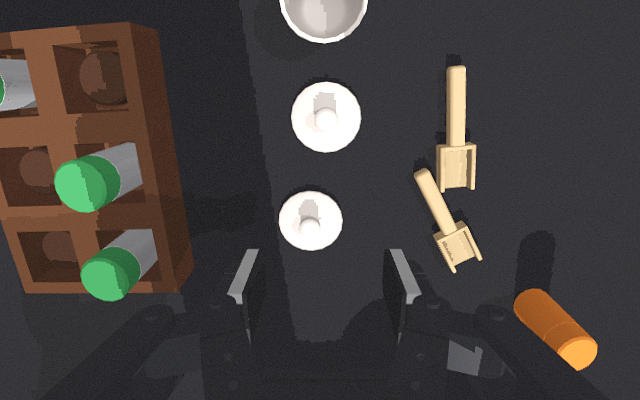

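View pics/s4.png

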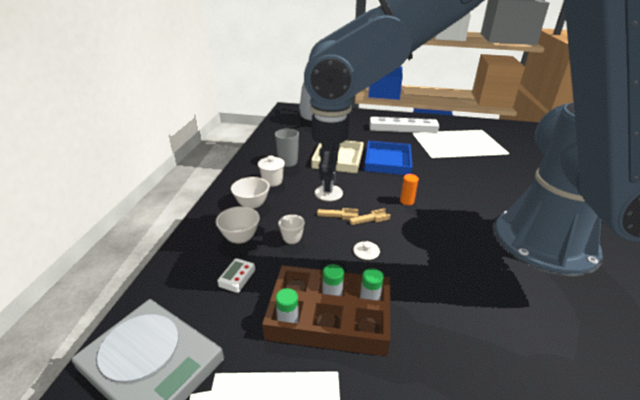

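Lid A is held level at (328,190) in the side view. I place it, then do lid B.

```bash
python3 - <<'E'
from h import *
place_lid(LT+[0,-.038])
pick_lid((.4532,.1336),'w5.png')
place_lid(LT+[0,.038])
hover((.40,-.30),0,.27); W=tool_T(); im=optics.get_image('wrist'); save('w6.png',im['pixels'])
C=cloud(im,W@im['mount']); 
for s in(-1,1):
    p=LT+[0,.038*s]; d=np.hypot(C[...,0]-p[0],C[...,1]-p[1]); k=C[(d<.035)&(C[...,2]>.02)]; print(len(k),np.percentile(k[:,2],[50,90]),k[:,:2].mean(0))
# all scene from rack-free view
hover((.40,.12),np.pi/2,.3); im=optics.get_image('top'); save('t6.png',im['pixels']); st()
E
```

```text
down t 35.5 [ 0.4149 -0.3819  0.0403] F [-0.6  0.3 -0.2] open 0.216
rel t 36.7 [ 0.4145 -0.3815  0.1789] F [0.8 0.5 0.9] open 0.501
lid disc [452.1 132.8] 30.9 3322 knob [452.  132.5] 395 topz 0.025319774784748506
grip t 40.5 [0.4524 0.1326 0.0347] F [-0.8 -0.6  6.8] open 0.217
lift t 41.4 [0.4515 0.1324 0.1791] F [-0.4  0.8 -0.4] open 0.215
down t 44.4 [ 0.4149 -0.3059  0.0403] F [-0.5 -0.6 -0.6] open 0.215
rel t 45.6 [ 0.4145 -0.3056  0.1789] F [ 0.   0.  -0.1] open 0.496
1331 [0.389295 0.389295] [ 0.40352186 -0.38033255]
18231 [0.31693975 0.32993633] [ 0.4224937  -0.31045366]
 t 47.7 [0.4003 0.1194 0.2998] F [-0.3  0.1 -0.3] open 0.5
```

View pics/w6.png

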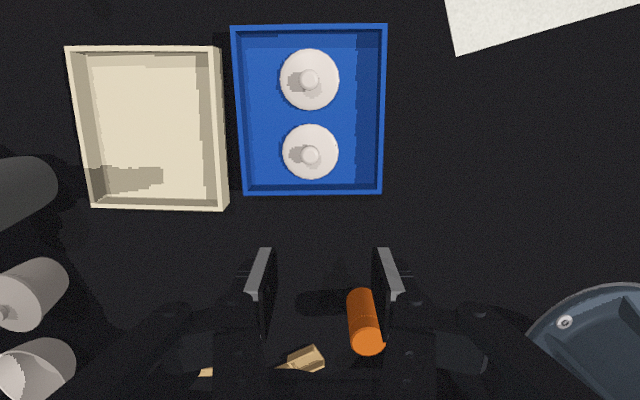

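View pics/t6.png

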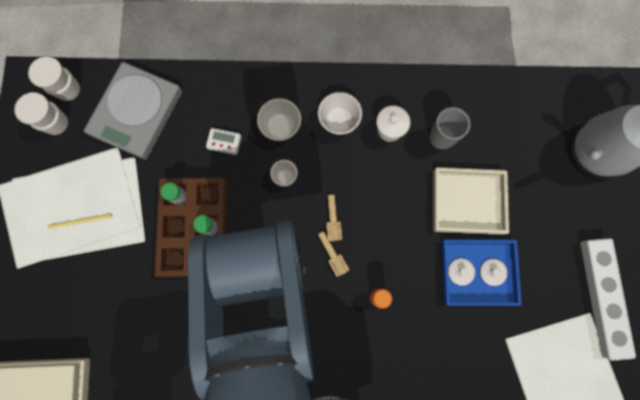

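Both lids lie flat and side by side at (309,79) and (310,152) in the wrist view. Now the scoops.

```bash
cat >> h.py <<'E'
def find_scoops(name):
    W=tool_T(); im=optics.get_image('wrist'); W=W@im['mount']; save(name,im['pixels']); C=cloud(im,W)
    hsv=cv2.cvtColor(im['pixels'],cv2.COLOR_RGB2HSV); m=cv2.inRange(hsv,(12,50,70),(28,170,255))
    m[(abs(C[...,1])>.15)|(C[...,2]>.025)|(C[...,2]<.003)]=0
    n,l,s,c=cv2.connectedComponentsWithStats(m); out=[]
    for i in range(1,n):
        if s[i,4]<400: continue
        P=C[l==i][:,:2]; rc=cv2.minAreaRect((P*1000).astype(np.float32)); b=cv2.boxPoints(rc)/1000
        e=[b[1]-b[0],b[2]-b[1]]; e=max(e,key=np.linalg.norm); L=np.linalg.norm(e); u=e/L; v=np.array([-u[1],u[0]])
        a=P@u; lo,hi=np.percentile(a,[.5,99.5])
        wid=lambda k:np.ptp(P[k]@v)
        if wid(a<lo+.025)>wid(a>hi-.025): u,v=-u,-v; a=P@u; lo,hi=np.percentile(a,[.5,99.5])
        H=P[(a>lo+.005)&(a<lo+.058)]   # handle fit
        d=cv2.fitLine((H*1000).astype(np.float32),cv2.DIST_L2,0,.01,.01).ravel(); w=d[:2]*np.sign(d[:2]@u); x0=d[2:]/1000
        e0=np.percentile((P-x0)@w,.5); g=x0+w*(e0+.047)
        print('scoop',c[i].round(0),s[i,4],'len',round((hi-lo)*1000),'grip',g.round(4),'ang',np.rad2deg(np.arctan2(w[1],w[0])).round(1)); out.append((g,np.arctan2(w[1],w[0])))
    return out
E
python3 - <<'E'
from h import *
hover((.43,.0),np.pi/2,.25); find_scoops('w7.png'); st()
E
```

```text
scoop [323. 100.] 4167 len 178 grip [0.5346 0.0013] ang -176.0
 t 48.3 [ 0.4301 -0.      0.2502] F [0.  0.6 0.8] open 0.497
```

View pics/w7.png

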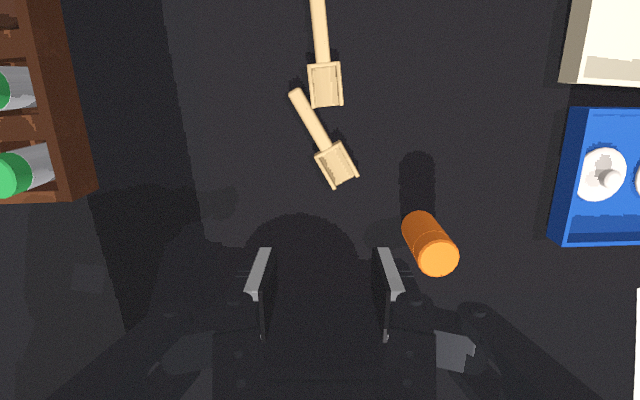

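Only part of scoop0 is in view and the two scoops are nearly touching, so their masks merged. I step forward and split the mask. Scoop0 goes first because its handle is clear.

```bash
sed -i "s/    n,l,s,c=cv2.connectedComponentsWithStats(m); out=\[\]/    m0=m; m=cv2.erode(m,np.ones((5,5),np.uint8)); n,l,s,c=cv2.connectedComponentsWithStats(m); out=[]\n    g=cv2.dilate(l.astype(np.uint8),np.ones((5,5),np.uint8)); l=np.where(m0>0,g,0)/" h.py
python3 - <<'E'
from h import *
hover((.50,.0),np.pi/2,.25); find_scoops('w8.png'); st()
E
```

```text
scoop [321. 104.] 680 len 76 grip [0.5477 0.0018] ang -173.4
scoop [316. 193.] 565 len 90 grip [0.4623 0.006 ] ang -150.1
 t 48.8 [0.4997 0.0009 0.25  ] F [-0.2  0.5  0.9] open 0.5
```

View pics/w8.png

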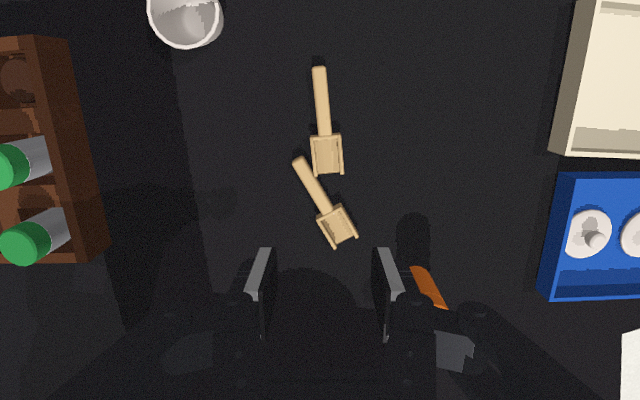

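```bash
cat >> h.py <<'E'
def pick_scoop(g,a):
    g=g-.004*np.array([np.cos(a),np.sin(a)])
    r.set_gripper(.45,30); hover(g,a+np.pi/2,.12)
    r.move_linear([g[0],g[1],.027],vel=.1); st('at'); r.set_gripper(0.0,30); st('grip')
    r.move_linear([g[0],g[1],.15],vel=.2); st('lift')
def place_scoop(p):
    hover(p,0,.15); r.move_linear([p[0],p[1],.06],vel=.2); r.move_linear([p[0],p[1],.0335],vel=.06); st('down')
    r.set_gripper(.35); r.sleep(.1); r.move_linear([p[0],p[1],.16],vel=.25); st('rel')
E
python3 - <<'E'
from h import *
pick_scoop(np.array([.5477,.0018]),np.deg2rad(-173.4))
place_scoop(ST+[.035,0])
W=tool_T(); im=optics.get_image('wrist'); save('w9.png',im['pixels'])
hover((.50,.0),np.pi/2,.25); find_scoops('w10.png'); st()
E
```

```text
at t 50.7 [0.5521 0.0022 0.0276] F [-0.3  0.6  0.7] open 0.452
grip t 51.0 [0.552  0.0022 0.0276] F [-0.8 -0.3  6.1] open 0.151
lift t 51.8 [0.5511 0.0023 0.149 ] F [-0.5  0.3 -0.8] open 0.152
down t 54.3 [ 0.6198 -0.3289  0.033 ] F [-0.2  0.1 -0.6] open 0.151
rel t 55.3 [ 0.6196 -0.3288  0.1595] F [ 0.1 -0.3 -0.5] open 0.351
scoop [313. 188.] 476 len 76 grip [0.4627 0.0055] ang -149.0
 t 56.8 [ 0.5004 -0.0006  0.2496] F [ 0.   0.2 -0.9] open 0.348
```

View pics/w9.png

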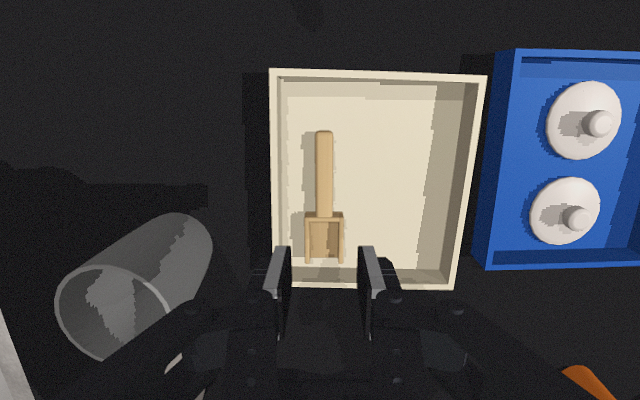

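View pics/w10.png

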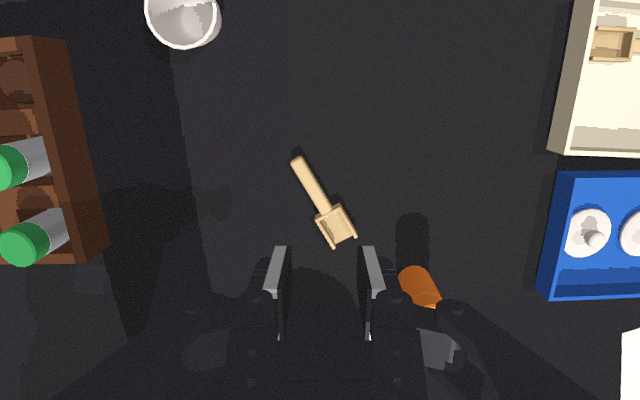

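Scoop0 is flat in the cream tray at (325,190). Scoop1 now lies free at (315,200) in the second view.

```bash
python3 - <<'E'
from h import *
pick_scoop(np.array([.4627,.0055]),np.deg2rad(-149))
place_scoop(ST+[-.035,0])
hover((.50,-.05),np.pi/2,.32)
W=tool_T(); im=optics.get_image('wrist'); save('w11.png',im['pixels'])
r.set_joints([1.068,0.351,1.652,0,1.139,-0.085]); r.sleep(.5)
for n in('top','side'):
    im=optics.get_image(n); save(n+'9.png',im['pixels']); np.savez(f'pics/{n}9.npz',**im)
st()
im=dict(np.load('pics/top9.npz')); C=cloud(im); im0=dict(np.load('pics/top0.npz'))
hsv=cv2.cvtColor(im['pixels'],cv2.COLOR_RGB2HSV)
for nm,lo,hi,roi,z in(('green',(45,90,40),(80,255,255),(150,165,235,290),.086),('lid',(0,0,120),(180,60,255),(445,240,520,305),.013)):
    m=cv2.inRange(hsv,lo,hi);M=np.zeros_like(m);x0,y0,x1,y1=roi;M[y0:y1,x0:x1]=m[y0:y1,x0:x1]
    n,l,s,c=cv2.connectedComponentsWithStats(M)
    for i in range(1,n):
        if s[i,4]>60: print(nm,c[i].round(),s[i,4],ray(im,*c[i],z)[0].round(3),np.percentile(C[l==i][:,2],[20,50,90]).round(3))
E
```

```text
at t 58.7 [0.4665 0.0075 0.0275] F [-1.5 -0.2  0.6] open 0.446
grip t 59.0 [0.4664 0.0076 0.0276] F [-1.1  0.6  4.8] open 0.153
lift t 59.8 [0.4656 0.0076 0.1492] F [-0.1 -0.5  0.4] open 0.153
down t 62.4 [ 0.5499 -0.3289  0.0331] F [-0.3 -0.1  0.3] open 0.154
rel t 63.5 [ 0.5496 -0.3287  0.1593] F [-0.1  0.  -0.6] open 0.351
 t 67.6 [0.2233 0.5025 0.253 ] F [-0.6 -0.6 -0.4] open 0.351
green [170. 191.] 286 [0.585 0.375 0.086] [0.083 0.086 0.089]
green [202. 224.] 284 [0.512 0.297 0.086] [0.083 0.086 0.089]
green [201. 258.] 296 [0.435 0.294 0.086] [0.083 0.086 0.088]
lid [461. 271.] 588 [ 0.416 -0.303  0.013] [0.011 0.014 0.027]
lid [493. 272.] 589 [ 0.416 -0.379  0.013] [0.011 0.013 0.026]
```

View pics/top9.png

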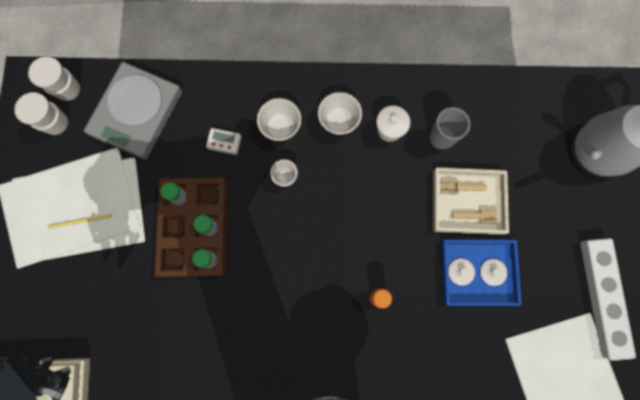

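View pics/side9.png

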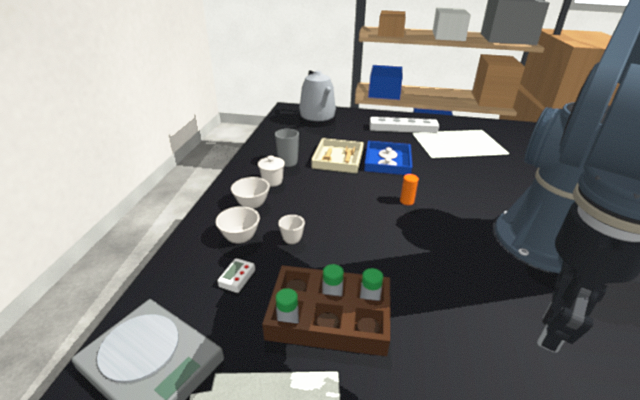

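Every visible item is in place: scoops at (463,186) and (475,215), lids at (461,271) and (493,272), tins at (170,191), (202,224) and (201,258). No third lid appears in any view, and nothing else has moved.

```bash
python3 - <<'E'
from h import *
r.hand_in(); st()
E
```

```text
the job is handed in; nothing more can be done
the job is handed in; nothing more can be done
```

I sorted everything in the scene and handed the job in at about 68 s of the 208 s allowed. The hand-in reports no verdict, so the checks below are my own.

- **Tins:** all three stand in the three empty pockets. I found those by depth in the top and side views, which agreed. I also lowered each tin in small steps watching for contact, and none met a hidden tin. In the last top view the caps' median height is 86 mm, which means the tins are fully on the pocket floors.
- **Lids:** the two present lie knob up and 76 mm apart on the blue tray's floor, with knob tops at about 27 mm. No third lid appeared in any view.
- **Scoops:** both lie in the cream tray side by side, released just above the floor. I judged this by eye in the last top and side views and did not measure their height. Scoop1 was knocked aside during the run, so I located it again before gripping.
- **Left alone:** the cups, bowls, timer, tumbler and the orange decoy look unmoved in the last top and side views. The arm was back at its start pose, away from everything.

Two in-run checks failed. One depth check of the lids picked up the gripper fingers, so I discarded it and used the top view instead. The first scoop measurement merged the two scoops, and I redid it from a better position.

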